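Free the stuck model carriage and lock it at its end stop

TASK

The carriage of the model slide is stuck: push it by its upright plate along the rail until it breaks free, slide it gently on until it meets the end stop hidden in the white cover, and lean on it there with a light steady push of about 15 N for a second, never hard enough to crush the stop's rubber buffer. Leave it resting against the buffer, then swing the lock lever on the carriage fully round, towards the cover. Leave the other things on the bench alone.

Things in the scene. Friction and masses are not known exactly. Their poses are not given: they have to be found in the camera images.
- slide: Fixed aluminium base of the slide, 380 x 100 mm and 10 mm thick, with two steel rails and, on its last 100 mm, a white cover 66 mm high. Origin: centre of the underside. Its +x axis is the way the carriage travels, towards the cover; +y is the side where the lever stands out; z is up.
- carriage: Carriage, block 110 x 88 x 24 mm carrying an empty black model holder (disc with three short pins); origin: centre of the block's underside. Runs only along slide x. It sticks within its first 26 mm of travel and breaks free at a push of 10 to 20 N; after that it slides against 4 N of friction. Its nose meets the hidden stop's rubber buffer 50 to 80 mm from the start; where exactly cannot be seen.
- push_face (a point): Centre of the back face of the upright push plate at the carriage's rear, the face that looks away from the cover. Plate 70 mm wide (slide y), 8 mm thick, from 50 mm below (under it the block) to 24 mm above this point; nothing stands behind it. Push along slide +x with shut fingers. All else on the carriage but the lever knob is lower than this point.
- buffer (a joint): How far the hidden rubber buffer is compressed, in m: 0 when untouched; 8 N per mm. Carriage friction takes 4 N of the push, so 15 N compresses it 1.4 mm. More than 2.75 mm (22 N on the buffer) crushes it. When let go, friction keeps the carriage touching it, about 0.4 mm compressed.
- lever_pivot (a point): Upright axis of the lock lever, on top of the carriage near its front, at the height of the lever arm (11 mm wide, 6 mm thick).
- lever_knob (a point): Centre of the lever's upright black knob, a cylinder 14 mm in diameter and 30 mm tall (15 mm above and below this point), 58 mm from the pivot. It stands 11 mm above the carriage block; lever and knob sweep a quarter circle over the carriage's front, and stay 20 mm or more from the cover.
- lock_lever (a joint): Angle of the lock lever in rad: 0 open, standing out along slide +y; grows as the lever turns clockwise seen from above; stops at 1.5, lying along slide +x, locked. It stays where it is left; friction 0.10 N m (about 2 N at the knob).
- cast_by: Bystander: ochre dental cast, 64 x 63 x 37 mm, loose on the bench; origin at the centre of its underside.
- jar_by: Bystander: small square white ceramic jar, 36 x 36 x 40 mm, loose; origin at the centre of its underside.
- bottle_by: Bystander: small bottle with a white cap, 39 mm in diameter and 86 mm tall, loose; origin at the centre of its underside.

How it is judged:
By the outcome, as a careful person would: the job done as asked, in the order asked, and still so for the second after the job is handed in, with the robot touching nothing.
It also fails if it takes over 70 s, if anything falls off the work surface, if the arm or the gripper's body presses on something with over 40 N, if the wrist force passes 120 N, or if a joint passes its speed limit or range.

ROBOT

A 7-joint arm with a two-finger parallel gripper is mounted at the origin on a cart in front of the work surface, level with it; the furniture and walls round the work are solid. World frame = base frame: x ahead of the robot, y to its left, z up, the work surface at z = 0. Lengths are in m, angles in rad, forces in N, time in s.
With the tool pointing down it reaches from about 0.4 to 0.85 m from the base axis. Payload 10.4 kg.
Tool frame: the origin (TCP) lies between the finger pads; the fingertips stand 22 mm ahead of it and the grasp point (between the pads) lies 3 mm ahead of it; z points along the fingers, y is the line along which they close (so a half turn about z gives the same grasp; the last joint's range is limited). The gripper opens to 85 mm and grips with 20 to 120 N. Pads are 22 mm wide; open, the fingers measure 114 mm over their backs; the gripper's body (76 mm by 85 mm) begins 54 mm behind the grasp point. The pads swing forward as they close: fully open they stand 13 mm farther back than shut.
Start: joints at [-1.31, 0.332, -0.065, 1.46, 0.022, 1.35, -0.088], TCP at [0.175, 0.6, 0.253] pointing down, gripper open.
Joint ranges: [-2.6, 2.6], [-0.5, 2.12], [-1.47, 1.34], [0.16, 2.42], [-1.27, 4.41], [0.06, 2.06], [-2.6, 2.6]. Speed limits (rad/s): [2.22, 2.22, 2.79, 2.79, 3.14, 3.14, 3.14].

INTERFACE

Orientations are given as a unit quaternion [x, y, z, w].
In Python, from workcell import manip, camera, ticket, boxes_of, outline_of gives the robot as it stands.
- The arm moves only by the tool carry_out, never from a script. Its argument "deltas" is a list of rows, each a list of 5 numbers: the shift along the tool's x, y, z as a fraction of full scale, then the turn about the tool's z as a fraction of full scale, then the opening, from -1 (shut) to 1 (fully open), so that 0 is half open. In form: [[tx, ty, tz, spin, gripper], ...]. A call has 1 to 20 rows; each row is the pose to reach, as a shift and turn from the pose commanded when the call began, along the tool's axes at that moment; what a row does not reach only later rows make up. Full scale, the value 1, is 150 mm for a shift and 30 degrees for a turn. A row lasts 1/8 s, in which the tool goes at most 62.5 mm and 10.7 degrees, less where a joint would pass 70% of its speed; a pose out of reach is approached as far as the arm can. A call with a number of a shift or a turn outside -1 to 1 is refused whole. A call with a gripper value outside its range is refused whole. The fingers move at their own pace and stop on an object; "force" is the grip in N (left out, the last holds). Time passes only in rows, so rows that repeat a pose let the fingers close. It gives the time, the measured TCP pose, the force, the opening and the grip force at its end, in the units of the state.
- manip.get_obs(): the state, without advancing time (a new reading comes with each control period).
- camera(name): name is "side" or "top"; returns a dict with "img" (384x512x3 uint8, red, green, blue), "depth" (384x512 float32, m along the optical axis (not along the pixel's ray), 0 where there is no reading), "vertical_fov" (degrees; the focal length in pixels is half the picture's height over the tangent of half this angle, whatever the lens; pixels are square), "cx", "cy" (the principal point, pixels), "R" (3x3) and "t" (3): a world point X has camera coordinates R X + t. Camera axes: x right, y down, z forward; pixel columns grow to the right and rows downward; lengths in m; the calibration is good to about 2 mm. A picture is of the moment at which its call begins.
- ticket.hand_in(): hands the job in; it is judged then, once.
Trained networks look in a picture, given as the dict that the camera call returned (one of the last four; its "shot" number tells which), for a name from the list of things; names that differ only in an ending like _2 or _b are one class to them, and where a whole thing is asked for, a point or a joint stands for the part that bears it (a point fixed in the world has none). Each returns a list of dicts, best first, with "conf" (0 to 1); they miss things now and then, are a little off and sometimes report something else, mostly with a low value. They report only what shows in the picture. A call takes as long as a camera call.
- boxes_of(query, picture): "position" ([x, y, z] in m, in world coordinates, good to about 4 mm: the middle of the surface that is visible of it).
- outline_of(query, picture): "region" (384x512 bool, what is visible of it).
The state is a dict: "clock": time; "joint_pos": joint angles; "joint_velocities": joint speeds; "tau": joint torques, N m; "position": TCP position; "ee_rot": TCP orientation; "ft_force": force on the tool from outside, world axes, zero at the start; "torque": the same for the moment, N m; "grip_width": opening from 0.0 (shut) to 1.0 (fully open); "grasp_force": force on a finger pad.
Only numpy, scipy, OpenCV 4.12 (cv2) and the standard library are available. Lean on these libraries where they do the work, as an engineer would, in place of code of your own. Each camera call takes 0.05 s, during which the arm holds its last target. There are 200 camera calls.

## Working session

There is one attempt and no reset: what is moved stays moved. The work goes in short steps, Python scripts to look and compute and a tool call to move; the robot and the scene stay as the last step left them, time stands still between calls to the robot, and variables do not carry over. Pictures are saved under pics/ and viewed, at most 10 in all, crops included, and the job is handed in when it is done.

Besides the shell and the picture viewer there is one more tool, called by a JSON object that holds its "api" and its "payload", one argument or row to a line. carry_out: Moves the arm, as the interface text tells. Its arguments: {"type":"object","properties":{"deltas":{"type":"array","items":{"type":"array","items":{"type":"number"}}},"force":{"type":"number"}},"required":["deltas"]}

```bash
mkdir -p pics; cat > h.py <<'E'
import numpy as np,cv2
from workcell import manip,camera,ticket,boxes_of,outline_of
from scipy.spatial.transform import Rotation as Ro
def cloud(p):
    h,w=p["depth"].shape;f=h/2/np.tan(np.radians(p["vertical_fov"])/2)
    v,u=np.mgrid[:h,:w];d=p["depth"]
    c=np.stack([(u-p["cx"])/f*d,(v-p["cy"])/f*d,d],-1)
    return (c-p["t"])@p["R"]
def save(p,n): cv2.imwrite("pics/"+n,p["img"][:,:,::-1])
E
python3 - <<'E'
from h import *
np.set_printoptions(precision=4,suppress=True)
o=manip.get_obs();print(o["position"],o["ee_rot"],Ro.from_quat(o["ee_rot"]).as_matrix(),o["grip_width"],o["ft_force"])
ims=[]
for n in("top","side"):
    p=camera(n);ims.append(p["img"]);print(n,p["vertical_fov"],-p["R"].T@p["t"],p["R"][2])
    C=cloud(p)
    for q in["slide","carriage","push_face","lever_pivot","lever_knob","cast_by","jar_by","bottle_by"]:
        b=boxes_of(q,p);print(q,[(np.round(x["position"],4),round(x["conf"],2)) for x in b[:2]])
        if q in("slide","carriage"):
            r=outline_of(q,p)
            if r:
                m=r[0]["region"];P=C[m&(p["depth"]>0)];print(len(P),P.min(0),P.max(0), cv2.minAreaRect(P[:,:2].astype(np.float32)*1000))
    save(p,n+"0.png")
E
```

```text
[0.1749 0.5997 0.2525] [ 0.1414  0.99   -0.0007 -0.0001] [[-0.96    0.28   -0.0004]
 [ 0.28    0.96   -0.0014]
 [-0.     -0.0015 -1.    ]] 0.9985591630021136 [ 0.019  -0.5677  0.5569]
top 46.80001788018596 [0.4004 0.3321 1.0621] [ 0.1794 -0.0032 -0.9838]
slide [(array([0.5242, 0.2313, 0.0371]), 0.67)]
7078 [ 0.469   0.0291 -0.004 ] [0.5901 0.4144 0.0959] ((529.2085571289062, 221.63162231445312), (385.5614013671875, 118.69091033935547), 89.31634521484375)
carriage [(array([0.5299, 0.1332, 0.0393]), 0.55)]
658 [ 0.7149  0.1161 -0.0025] [0.7958 0.1858 0.0402] ((754.882080078125, 150.3035888671875), (76.03250885009766, 68.80830383300781), 9.597333908081055)
push_face [(array([0.5282, 0.1315, 0.0471]), 0.64)]
lever_pivot [(array([0.5293, 0.1269, 0.0417]), 0.72)]
lever_knob [(array([0.508 , 0.1443, 0.0605]), 0.44)]
cast_by [(array([0.7511, 0.1538, 0.0226]), 0.9), (array([0.7531, 0.261 , 0.0413]), 0.69)]
jar_by [(array([0.7533, 0.2594, 0.0426]), 0.8), (array([0.5295, 0.1285, 0.043 ]), 0.33)]
bottle_by [(array([0.4757, 0.5487, 0.0637]), 0.64)]
side 52.17378500152709 [0.2137 1.2664 0.5662] [ 0.3452 -0.8327 -0.4329]
slide [(array([0.5156, 0.3341, 0.0469]), 0.56)]
2762 [ 0.4685 -0.04   -0.001 ] [0.6094 0.4205 0.0935] ((537.772216796875, 191.28607177734375), (459.59814453125, 136.68736267089844), 88.72508239746094)
carriage [(array([0.5255, 0.1357, 0.05  ]), 0.89)]
930 [ 0.4685 -0.0582 -0.0004] [0.601  0.2628 0.0935] ((535.5537109375, 100.93209838867188), (108.09980773925781, 321.689697265625), 12.797755241394043)
push_face [(array([0.5261, 0.1385, 0.0525]), 0.87), (array([0.7384, 0.169 , 0.0213]), 0.63)]
lever_pivot [(array([0.5282, 0.1349, 0.0457]), 0.73), (array([0.4898, 0.1505, 0.0543]), 0.35)]
lever_knob [(array([0.4925, 0.1493, 0.0584]), 0.46)]
cast_by [(array([0.7375, 0.1671, 0.0227]), 0.64)]
jar_by [(array([0.7524, 0.2738, 0.0258]), 0.69)]
bottle_by [(array([0.4672, 0.5747, 0.0471]), 0.74)]
```

View pics/top0.png

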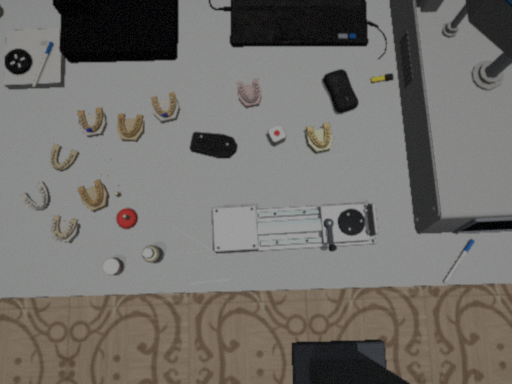

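View pics/side0.png

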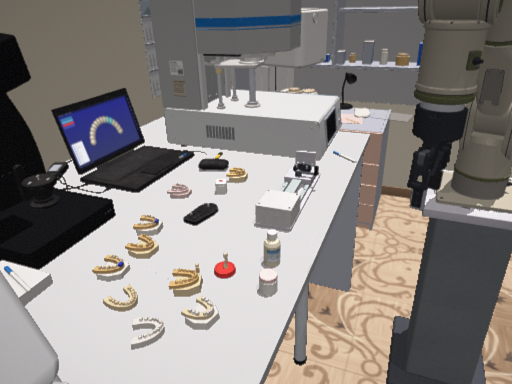

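The top view shows the white cover at (235,228), the push plate at (370,220), the lever knob at (332,247), the cast at (320,138) and the jar at (277,134). The travel is towards the left of the image, which is about world +y. The side view agrees: cover at (278,208), plate at about (306,158).

```bash
python3 - <<'E'
from h import *
np.set_printoptions(precision=4,suppress=True)
for n in("top","side"):
    p=camera(n);C=cloud(p);P=C[p["depth"]>0]
    B=P[(P[:,0]>.44)&(P[:,0]<.63)&(P[:,1]>-.02)&(P[:,1]<.46)]
    print(n,"bench z",np.median(B[(B[:,2]<.006)][:,2]))
    for lo,hi,y0,y1,t in((.055,.08,.3,.46,"cover"),(.075,.14,-.02,.12,"plate"),(.055,.14,.11,.3,"midhigh")):
        Q=B[(B[:,2]>lo)&(B[:,2]<hi)&(B[:,1]>y0)&(B[:,1]<y1)]
        if len(Q)>5:
            print(t,len(Q),Q.min(0),Q.max(0),np.median(Q,0),cv2.minAreaRect(Q[:,:2].astype(np.float32)*1000))
    T=B[B[:,2]>.008]
    print("all",len(T),cv2.minAreaRect(T[:,:2].astype(np.float32)*1000))
    # height profile along y in centre strip
    for y in np.arange(0.0,.43,.01):
        s=B[(abs(B[:,1]-y)<.005)&(B[:,2]>.008)]
        if len(s): print(round(y,3),len(s),"x",s[:,0].min().round(3),s[:,0].max().round(3),"z",np.percentile(s[:,2],[50,95,100]).round(3))
    im=p["img"]
    if n=="top": c=im[190:265,200:390]
    else: c=im[140:230,245:335]
    cv2.imwrite(f"pics/{n}c.png",cv2.resize(c[:,:,::-1],None,fx=4,fy=4,interpolation=cv2.INTER_CUBIC))
E
```

```text
top bench z 0.00030399792959829376
cover 1944 [0.4757 0.3134 0.0556] [0.5781 0.4143 0.073 ] [0.5258 0.3641 0.0663] ((527.0154418945312, 364.1939697265625), (100.4243392944336, 99.98200988769531), 1.5656318664550781)
plate 165 [0.5023 0.0493 0.075 ] [0.5719 0.0591 0.0952] [0.5362 0.0558 0.0903] ((537.0684204101562, 54.07622528076172), (69.67240905761719, 8.736774444580078), 1.9387775659561157)
midhigh 201 [0.4692 0.1105 0.0551] [0.5449 0.1593 0.086 ] [0.5107 0.1492 0.0601] ((506.972412109375, 133.54322814941406), (74.2236099243164, 48.95330047607422), 2.713182210922241)
all 6828 ((524.263671875, 224.33087158203125), (114.91873931884766, 379.35760498046875), 1.7739169597625732)
0.03 4 x 0.496 0.503 z [0.01  0.012 0.012]
0.04 36 x 0.487 0.586 z [0.013 0.024 0.025]
0.05 102 x 0.487 0.586 z [0.09  0.094 0.095]
0.06 349 x 0.488 0.587 z [0.055 0.091 0.094]
0.07 162 x 0.488 0.579 z [0.043 0.053 0.057]
0.08 165 x 0.486 0.58 z [0.05  0.055 0.065]
0.09 184 x 0.486 0.585 z [0.05  0.055 0.056]
0.1 171 x 0.486 0.585 z [0.051 0.055 0.063]
0.11 185 x 0.487 0.578 z [0.05  0.058 0.065]
0.12 186 x 0.48
[... 3014 characters left out ...]
039]
0.27 8 x 0.481 0.491 z [0.01  0.012 0.013]
0.28 4 x 0.483 0.49 z [0.01  0.017 0.018]
0.29 6 x 0.48 0.486 z [0.01  0.011 0.011]
0.3 3 x 0.481 0.482 z [0.011 0.012 0.012]
0.31 3 x 0.479 0.48 z [0.011 0.041 0.045]
0.32 55 x 0.479 0.575 z [0.066 0.067 0.068]
0.33 61 x 0.478 0.574 z [0.066 0.068 0.068]
0.34 81 x 0.477 0.577 z [0.066 0.068 0.069]
0.35 70 x 0.477 0.574 z [0.066 0.068 0.068]
0.36 75 x 0.476 0.574 z [0.066 0.068 0.069]
0.37 83 x 0.477 0.575 z [0.066 0.068 0.069]
0.38 82 x 0.476 0.575 z [0.066 0.068 0.068]
0.39 78 x 0.476 0.573 z [0.066 0.067 0.068]
0.4 88 x 0.475 0.575 z [0.066 0.068 0.068]
0.41 449 x 0.475 0.576 z [0.042 0.067 0.069]
0.42 296 x 0.477 0.575 z [0.039 0.063 0.068]
```

View pics/topc.png

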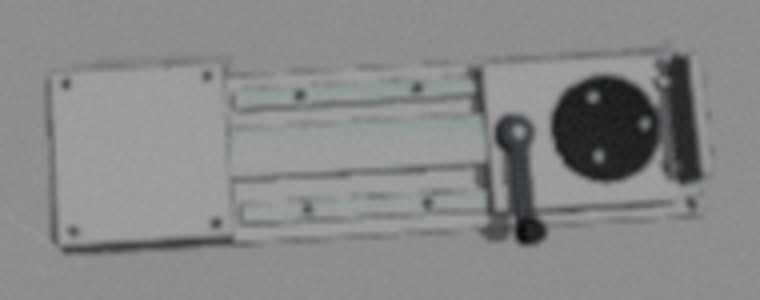

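The top crop shows the rear plate at (680,118), the lever pivot at (515,130), the knob at (530,230) and the nose at about (490,140). Next I check the clearance to the white machine behind the plate.

```bash
python3 - <<'E'
from h import *
np.set_printoptions(precision=4,suppress=True)
p=camera("top");C=cloud(p);P=C[p["depth"]>0]
M=P[(P[:,1]<.02)&(P[:,1]>-.5)&(P[:,0]>.3)&(P[:,2]>.02)]
for x in np.arange(.35,.9,.04):
    s=M[abs(M[:,0]-x)<.02]
    if len(s): print(x.round(2),"ymax",np.percentile(s[:,1],99).round(3),"z",np.percentile(s[:,2],[5,50,99]).round(3))
K=P[(P[:,1]>.12)&(P[:,1]<.18)&(P[:,0]<.5)&(P[:,0]>.45)&(P[:,2]>.07)]
print("knob",len(K),K.min(0),K.max(0),np.median(K,0))
K=P[(P[:,1]>.12)&(P[:,1]<.18)&(P[:,0]<.55)&(P[:,0]>.5)&(P[:,2]>.056)]
print("arm",len(K),K.min(0),K.max(0),np.median(K,0))
F=P[(P[:,1]>.04)&(P[:,1]<.07)&(P[:,0]<.57)&(P[:,0]>.505)&(P[:,2]>.085)]
r=F[:,1]+.0308*(F[:,0]-.537);print("plate top",np.percentile(r,[2,10,50,90,98]))
N=P[(P[:,1]>.12)&(P[:,1]<.2)&(P[:,0]<.57)&(P[:,0]>.545)&(P[:,2]>.035)&(P[:,2]<.05)]
print("nose",np.percentile(N[:,1],[90,99]),np.median(N[:,2]))
E
```

```text
0.51 ymax -0.057 z [0.044 0.108 0.164]
0.55 ymax -0.055 z [0.056 0.164 0.168]
0.59 ymax -0.055 z [0.056 0.164 0.168]
0.63 ymax -0.054 z [0.056 0.164 0.168]
0.67 ymax -0.054 z [0.057 0.165 0.169]
0.71 ymax -0.053 z [0.06  0.165 0.169]
0.75 ymax -0.052 z [0.061 0.165 0.405]
0.79 ymax -0.052 z [0.082 0.167 0.462]
0.83 ymax -0.043 z [0.075 0.168 0.447]
0.87 ymax -0.048 z [0.058 0.166 0.185]
knob 38 [0.469  0.1421 0.0705] [0.4817 0.1546 0.0868] [0.4751 0.149  0.0828]
arm 113 [0.5016 0.1224 0.0561] [0.5428 0.1595 0.066 ] [0.5268 0.1491 0.0599]
plate top [0.0492 0.051  0.0548 0.058  0.0587]
nose [0.1644 0.1915] 0.04221232101737464
```

{"api": "carry_out", "payload": {
  "deltas": [
    [-0.15, -0.35, 0, -0.3, -1],
    [-0.3, -0.7, 0, -0.6, -1],
    [-0.4, -1, 0, -0.6, -1],
    [-0.4, -1, 0, -0.6, -1]
  ]
}}

```text
clock: 1.75
position: [0.1915, 0.4367, 0.2539]
ee_rot: [-0.014, 1.0, 0.0, 0.0]
ft_force: [0.1, 0.2, 0.5]
grip_width: 0.145
grasp_force: 0.0
```

{"api": "carry_out", "payload": {
  "deltas": [
    [-0.25, -0.32, 0, 0, -1],
    [-0.5, -0.64, 0, 0, -1],
    [-0.75, -0.95, 0, 0, -1],
    [-0.75, -0.95, 0, 0, -1]
  ]
}}

```text
clock: 2.25
position: [0.3103, 0.2977, 0.2537]
ee_rot: [-0.012, 1.0, 0.0, 0.0]
ft_force: [0.1, 1.4, 0.0]
grip_width: -0.002
grasp_force: 0.0
```

{"api": "carry_out", "payload": {
  "deltas": [
    [-0.25, -0.32, 0, 0, -1],
    [-0.5, -0.64, 0, 0, -1],
    [-0.75, -0.95, 0, 0, -1],
    [-0.75, -0.95, 0, 0, -1]
  ]
}}

```text
clock: 2.75
position: [0.4265, 0.1587, 0.2536]
ee_rot: [-0.012, 1.0, -0.0, 0.001]
ft_force: [-1.0, 0.7, -1.1]
grip_width: 0.001
grasp_force: 0.0
```

{"api": "carry_out", "payload": {
  "deltas": [
    [-0.25, -0.32, 0, 0, -1],
    [-0.5, -0.64, 0, 0, -1],
    [-0.74, -0.94, 0, 0, -1],
    [-0.74, -0.94, 0, 0, -1],
    [-0.74, -0.94, 0, 0, -1]
  ]
}}

```text
clock: 3.38
position: [0.5394, 0.0256, 0.2529]
ee_rot: [-0.016, 1.0, 0.0, -0.0]
ft_force: [0.3, 0.9, 0.7]
grip_width: 0.002
grasp_force: 0.0
```

{"api": "carry_out", "payload": {
  "deltas": [
    [0, -0.05, 0.3, 0, -1],
    [0, -0.05, 0.65, 0, -1],
    [0, -0.05, 1, 0, -1],
    [0, -0.05, 1, 0, -1]
  ]
}}

```text
clock: 3.88
position: [0.5368, 0.0181, 0.1005]
ee_rot: [-0.017, 1.0, -0.0, -0.003]
ft_force: [0.7, 1.0, 0.1]
grip_width: 0.001
grasp_force: 0.0
```

{"api": "carry_out", "payload": {
  "deltas": [
    [0, 0, 0.08, 0, -1],
    [0, 0, 0.16, 0, -1],
    [0, 0, 0.16, 0, -1],
    [0, 0, 0.16, 0, -1]
  ]
}}

```text
clock: 4.38
position: [0.54, 0.0162, 0.0799]
ee_rot: [-0.015, 1.0, 0.0, 0.0]
ft_force: [0.0, -0.4, 0.2]
grip_width: 0.003
grasp_force: 0.0
```

```bash
python3 - <<'E'
from h import *
a=camera("top")["img"][170:280,280:440];b=camera("side")["img"][110:220,240:400]
cv2.imwrite("pics/near.png",cv2.resize(np.hstack([a,b])[:,:,::-1],None,fx=2.5,fy=2.5,interpolation=cv2.INTER_CUBIC))
E
```

```text
(no output)
```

View pics/near.png

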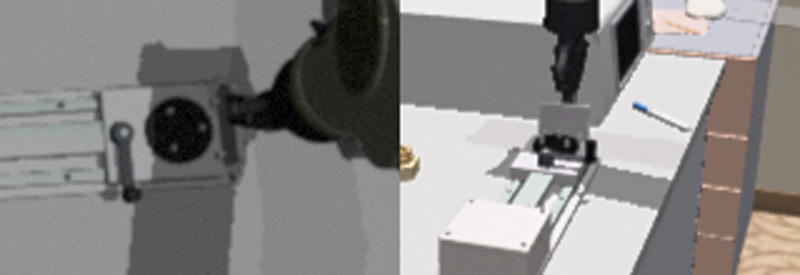

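The fingers stand centred behind the plate in both views: left half (240,110), right half (565,95). I advance.

{"api": "carry_out", "payload": {
  "deltas": [
    [0, 0.03, 0, 0, -1],
    [0, 0.06, 0, 0, -1],
    [0, 0.09, 0, 0, -1],
    [0, 0.1, 0, 0, -1],
    [0, 0.107, 0, 0, -1],
    [0, 0.113, 0, 0, -1],
    [0, 0.12, 0, 0, -1],
    [0, 0.127, 0, 0, -1],
    [0, 0.127, 0, 0, -1]
  ]
}}

```text
clock: 5.6
position: [0.539, 0.0352, 0.0793]
ee_rot: [-0.015, 1.0, 0.0, -0.0]
ft_force: [-0.6, 0.6, -0.5]
grip_width: -0.002
grasp_force: 0.0
```

{"api": "carry_out", "payload": {
  "deltas": [
    [0, 0.007, 0, 0, -1],
    [0, 0.013, 0, 0, -1],
    [0, 0.02, 0, 0, -1],
    [0, 0.02, 0, 0, -1]
  ]
}}

```text
clock: 6.1
position: [0.5389, 0.0374, 0.0793]
ee_rot: [-0.015, 1.0, -0.0, 0.0]
ft_force: [0.1, -6.2, 0.6]
grip_width: 0.001
grasp_force: 2.7
```

{"api": "carry_out", "payload": {
  "deltas": [
    [0, 0.007, 0, 0, -1],
    [0, 0.013, 0, 0, -1],
    [0, 0.02, 0, 0, -1],
    [0, 0.02, 0, 0, -1]
  ]
}}

```text
clock: 6.6
position: [0.5389, 0.0393, 0.0793]
ee_rot: [-0.014, 1.0, -0.001, 0.0]
ft_force: [0.5, -8.6, 1.0]
grip_width: 0.003
grasp_force: 4.2
```

{"api": "carry_out", "payload": {
  "deltas": [
    [0, 0.007, 0, 0, -1],
    [0, 0.013, 0, 0, -1],
    [0, 0.02, 0, 0, -1],
    [0, 0.02, 0, 0, -1]
  ]
}}

```text
clock: 7.1
position: [0.5388, 0.0428, 0.0793]
ee_rot: [-0.014, 1.0, -0.001, 0.0]
ft_force: [-0.3, -7.2, 1.2]
grip_width: -0.0
grasp_force: 3.0
```

{"api": "carry_out", "payload": {
  "deltas": [
    [0, 0.007, 0, 0, -1],
    [0, 0.013, 0, 0, -1],
    [0, 0.02, 0, 0, -1],
    [0, 0.02, 0, 0, -1]
  ]
}}

```text
clock: 7.6
position: [0.5386, 0.0477, 0.0793]
ee_rot: [-0.015, 1.0, 0.0, -0.0]
ft_force: [-0.6, -2.2, -0.2]
grip_width: 0.0
grasp_force: 1.2
```

{"api": "carry_out", "payload": {
  "deltas": [
    [0, 0.013, 0, 0, -1],
    [0, 0.027, 0, 0, -1],
    [0, 0.04, 0, 0, -1],
    [0, 0.053, 0, 0, -1],
    [0, 0.053, 0, 0, -1]
  ]
}}

```text
clock: 8.22
position: [0.5384, 0.0552, 0.0793]
ee_rot: [-0.015, 1.0, 0.0, -0.0]
ft_force: [0.0, -3.0, -0.3]
grip_width: -0.002
grasp_force: 1.4
```

{"api": "carry_out", "payload": {
  "deltas": [
    [0, 0.013, 0, 0, -1],
    [0, 0.027, 0, 0, -1],
    [0, 0.04, 0, 0, -1],
    [0, 0.053, 0, 0, -1],
    [0, 0.053, 0, 0, -1]
  ]
}}

```text
clock: 8.85
position: [0.5381, 0.0635, 0.0793]
ee_rot: [-0.015, 1.0, 0.0, -0.0]
ft_force: [-0.5, -2.4, 0.4]
grip_width: -0.002
grasp_force: 1.2
```

{"api": "carry_out", "payload": {
  "deltas": [
    [0, 0.013, 0, 0, -1],
    [0, 0.027, 0, 0, -1],
    [0, 0.04, 0, 0, -1],
    [0, 0.053, 0, 0, -1],
    [0, 0.067, 0, 0, -1],
    [0, 0.08, 0, 0, -1],
    [0, 0.093, 0, 0, -1],
    [0, 0.1, 0, 0, -1],
    [0, 0.107, 0, 0, -1],
    [0, 0.107, 0, 0, -1]
  ]
}}

```text
clock: 10.1
position: [0.5376, 0.0793, 0.0793]
ee_rot: [-0.015, 1.0, 0.0, -0.0]
ft_force: [-1.4, -2.8, 1.0]
grip_width: -0.001
grasp_force: 1.6
```

```bash
python3 - <<'E'
from h import *
for i in range(4):
    o=manip.get_obs();print(o["position"].round(4) if hasattr(o["position"],"round") else o["position"],o["ft_force"])
    p=camera("top")
C=cloud(p);P=C[p["depth"]>0]
F=P[(P[:,1]>.06)&(P[:,1]<.13)&(P[:,0]<.57)&(P[:,0]>.505)&(P[:,2]>.082)&(P[:,2]<.1)]
r=F[:,1]+.0308*(F[:,0]-.537);print(np.percentile(r,[50,90,98]))
E
```

```text
[0.5376 0.0793 0.0793] [-1.43634221 -2.81292272  1.02889433]
[0.5376 0.0793 0.0792] [-2.07239402 -3.62691116  1.53138133]
[0.5376 0.0793 0.0793] [-1.18322298 -4.16990328  1.91765019]
[0.5376 0.0793 0.0793] [-1.2295439  -2.37697355  1.82275626]
[0.09826683 0.10138165 0.10236401]
```

{"api": "carry_out", "payload": {
  "deltas": [
    [0, 0.007, 0, 0, -1],
    [0, 0.013, 0, 0, -1],
    [0, 0.02, 0, 0, -1],
    [0, 0.02, 0, 0, -1]
  ]
}}

```text
clock: 10.8
position: [0.5376, 0.0823, 0.0793]
ee_rot: [-0.015, 1.0, 0.0, -0.0]
ft_force: [-1.8, -3.7, 1.3]
grip_width: -0.0
grasp_force: 1.7
```

{"api": "carry_out", "payload": {
  "deltas": [
    [0, 0.007, 0, 0, -1],
    [0, 0.013, 0, 0, -1],
    [0, 0.02, 0, 0, -1],
    [0, 0.02, 0, 0, -1]
  ]
}}

```text
clock: 11.3
position: [0.5375, 0.0853, 0.0793]
ee_rot: [-0.015, 1.0, 0.0, -0.0]
ft_force: [-1.9, -2.7, 0.7]
grip_width: -0.002
grasp_force: 1.6
```

{"api": "carry_out", "payload": {
  "deltas": [
    [0, 0.007, 0, 0, -1],
    [0, 0.013, 0, 0, -1],
    [0, 0.02, 0, 0, -1],
    [0, 0.02, 0, 0, -1]
  ]
}}

```text
clock: 11.8
position: [0.5374, 0.0883, 0.0793]
ee_rot: [-0.015, 1.0, 0.0, -0.0]
ft_force: [-2.7, -3.8, 1.4]
grip_width: -0.0
grasp_force: 1.6
```

{"api": "carry_out", "payload": {
  "deltas": [
    [0, 0.007, 0, 0, -1],
    [0, 0.013, 0, 0, -1],
    [0, 0.02, 0, 0, -1],
    [0, 0.02, 0, 0, -1]
  ]
}}

```text
clock: 12.3
position: [0.5373, 0.0913, 0.0793]
ee_rot: [-0.015, 1.0, 0.0, 0.0]
ft_force: [-2.3, -2.7, 1.3]
grip_width: 0.001
grasp_force: 1.6
```

{"api": "carry_out", "payload": {
  "deltas": [
    [0, 0.007, 0, 0, -1],
    [0, 0.013, 0, 0, -1],
    [0, 0.02, 0, 0, -1],
    [0, 0.02, 0, 0, -1]
  ]
}}

```text
clock: 12.8
position: [0.5372, 0.0943, 0.0793]
ee_rot: [-0.015, 1.0, 0.0, 0.0]
ft_force: [-2.4, -3.1, 1.0]
grip_width: 0.002
grasp_force: 1.6
```

{"api": "carry_out", "payload": {
  "deltas": [
    [0, 0.007, 0, 0, -1],
    [0, 0.013, 0, 0, -1],
    [0, 0.02, 0, 0, -1],
    [0, 0.02, 0, 0, -1]
  ]
}}

```text
clock: 13.3
position: [0.5371, 0.0973, 0.0793]
ee_rot: [-0.015, 1.0, 0.0, -0.0]
ft_force: [-2.6, -3.3, 0.4]
grip_width: -0.0
grasp_force: 1.6
```

{"api": "carry_out", "payload": {
  "deltas": [
    [0, 0.007, 0, 0, -1],
    [0, 0.013, 0, 0, -1],
    [0, 0.02, 0, 0, -1],
    [0, 0.02, 0, 0, -1]
  ]
}}

```text
clock: 13.8
position: [0.537, 0.1002, 0.0793]
ee_rot: [-0.015, 1.0, 0.0, -0.0]
ft_force: [-2.5, -4.0, 0.7]
grip_width: 0.0
grasp_force: 2.0
```

{"api": "carry_out", "payload": {
  "deltas": [
    [0, 0.004, 0, 0, -1],
    [0, 0.008, 0, 0, -1],
    [0, 0.012, 0, 0, -1],
    [0, 0.012, 0, 0, -1]
  ]
}}

```text
clock: 14.3
position: [0.537, 0.1007, 0.0793]
ee_rot: [-0.015, 1.0, -0.001, -0.0]
ft_force: [-2.6, -8.0, 1.7]
grip_width: -0.001
grasp_force: 4.0
```

{"api": "carry_out", "payload": {
  "deltas": [
    [0, 0.005, 0, 0, -1],
    [0, 0.01, 0, 0, -1],
    [0, 0.014, 0, 0, -1],
    [0, 0.014, 0, 0, -1]
  ]
}}

```text
clock: 14.8
position: [0.5369, 0.1014, 0.0793]
ee_rot: [-0.014, 1.0, -0.001, -0.0]
ft_force: [-3.8, -11.6, 3.4]
grip_width: 0.001
grasp_force: 6.4
```

```bash
python3 - <<'E'
from h import *
for i in range(3):
    o=manip.get_obs();print(o["position"],o["ft_force"]);camera("top")
E
```

```text
[0.53692843 0.10135785 0.07927246] [ -3.78280899 -11.60996633   3.40033388]
[0.53694914 0.10134118 0.07930186] [ -4.43223664 -13.48694222   3.61540376]
[0.53695182 0.10133193 0.07928521] [ -4.22698124 -12.35033463   4.02530034]
```

{"api": "carry_out", "payload": {
  "deltas": [
    [0, 0.003, 0, 0, -1],
    [0, 0.006, 0, 0, -1],
    [0, 0.006, 0, 0, -1],
    [0, 0.006, 0, 0, -1],
    [0, 0.006, 0, 0, -1],
    [0, 0.006, 0, 0, -1],
    [0, 0.006, 0, 0, -1],
    [0, 0.006, 0, 0, -1],
    [0, 0.006, 0, 0, -1],
    [0, 0.006, 0, 0, -1],
    [0, 0.006, 0, 0, -1],
    [0, 0.006, 0, 0, -1]
  ]
}}

```text
clock: 16.45
position: [0.5369, 0.1016, 0.0793]
ee_rot: [-0.014, 1.0, -0.002, -0.0]
ft_force: [-3.7, -14.3, 3.2]
grip_width: 0.003
grasp_force: 7.4
```

```bash
python3 - <<'E'
from h import *
for i in range(5):
    o=manip.get_obs();print(o["position"],o["ft_force"]);camera("top")
E
```

```text
[0.53691535 0.10160306 0.07926174] [ -3.69989435 -14.29110902   3.15923819]
[0.53691131 0.10159818 0.07928015] [ -3.36630866 -15.29561161   3.66486867]
[0.53692391 0.10160944 0.07929666] [ -4.05320858 -14.53199919   3.65835299]
[0.53691216 0.10160834 0.07926415] [ -3.49896567 -14.44207436   3.44136355]
[0.53691762 0.10161705 0.07927538] [ -3.45847234 -15.3464897    3.56283878]
```

The push was about 15 N for over a second. Now I back off gently and rise.

{"api": "carry_out", "payload": {
  "deltas": [
    [0, -0.01, 0, 0, -1],
    [0, -0.02, 0, 0, -1],
    [0, -0.035, 0, 0, -1],
    [0, -0.1, 0, 0, -1],
    [0, -0.18, 0, 0, -1],
    [0, -0.18, -0.2, 0, -1],
    [0, -0.18, -0.5, 0, -1],
    [0, -0.18, -0.75, 0, -1],
    [0.6, -0.18, -0.75, 0, -1],
    [0.9, -0.18, -0.75, 0, -1],
    [0.9, -0.18, -0.75, 0, -1]
  ]
}}

```text
clock: 18.08
position: [0.3999, 0.0734, 0.1916]
ee_rot: [-0.016, 1.0, 0.001, -0.0]
ft_force: [0.3, 0.8, 1.2]
grip_width: -0.001
grasp_force: 0.0
```

```bash
python3 - <<'E'
from h import *
np.set_printoptions(precision=4,suppress=True)
for n in("top","side"):
    p=camera(n);C=cloud(p);P=C[p["depth"]>0]
    K=P[(P[:,1]>.19)&(P[:,1]<.25)&(P[:,0]<.5)&(P[:,0]>.45)&(P[:,2]>.068)&(P[:,2]<.1)]
    print(n,"knob",len(K),K.min(0),K.max(0),np.median(K,0))
    F=P[(P[:,1]>.09)&(P[:,1]<.15)&(P[:,0]<.57)&(P[:,0]>.505)&(P[:,2]>.082)&(P[:,2]<.1)]
    r=F[:,1]+.0308*(F[:,0]-.537);print("plate",np.percentile(r,[2,50,98]))
    print([ (b["position"],b["conf"]) for q in("lever_knob","lever_pivot") for b in boxes_of(q,p)[:1]])
    if n=="top": a=p["img"][180:270,200:400]
    else: b=p["img"][120:220,230:360]
cv2.imwrite("pics/l1.png",np.hstack([cv2.resize(x[:,:,::-1],(400,h),interpolation=cv2.INTER_CUBIC) if 0 else cv2.copyMakeBorder(cv2.resize(x[:,:,::-1],(400,h),interpolation=cv2.INTER_CUBIC),0,310-h,0,0,cv2.BORDER_CONSTANT) for x,h in((a,180),(b,308))]))
print(manip.get_obs()["position"],manip.get_obs()["ft_force"])
E
```

```text
top knob 34 [0.468  0.2062 0.0703] [0.4792 0.2193 0.0876] [0.4737 0.2133 0.0827]
plate [0.1143 0.1196 0.1238]
[([0.5046, 0.2112, 0.0614], 0.46), ([0.5289, 0.1822, 0.0413], 0.93)]
side knob 27 [0.4672 0.2077 0.0683] [0.4819 0.2232 0.0836] [0.4736 0.2183 0.0783]
plate [0.1154 0.1226 0.1285]
[([0.4906, 0.2149, 0.0568], 0.43), ([0.5223, 0.1849, 0.0482], 0.63)]
[0.4039 0.0736 0.1919] [-0.1701 -0.7642 -0.8622]
```

View pics/l1.png

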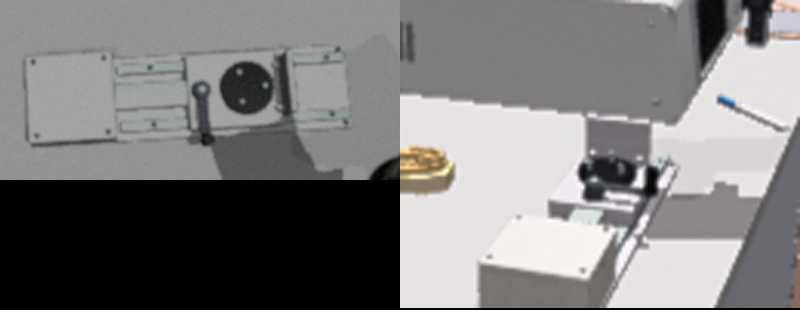

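The picture shows the carriage advanced and at rest. The lever still stands out, with its knob at (207,140). I place the shut fingers behind the knob.

{"api": "carry_out", "payload": {
  "deltas": [
    [-0.25, 0.35, 0, 0, -1],
    [-0.5, 0.71, 0, 0, -1],
    [-0.5, 0.71, 0, 0, -1],
    [-0.5, 0.71, 0.3, 0, -1],
    [-0.5, 0.71, 0.6, 0, -1],
    [-0.5, 0.71, 0.71, 0, -1],
    [-0.5, 0.71, 0.71, 0, -1]
  ]
}}

```text
clock: 19.25
position: [0.4746, 0.182, 0.0849]
ee_rot: [-0.015, 1.0, -0.001, -0.001]
ft_force: [0.4, -0.3, 0.6]
grip_width: 0.003
grasp_force: 0.0
```

```bash
python3 - <<'E'
from h import *
o=manip.get_obs();print(o["position"],o["ft_force"],o["joint_pos"])
a=camera("top")["img"][180:270,220:380];b=camera("side")["img"][110:220,240:400]
a=cv2.copyMakeBorder(a,0,20,0,0,cv2.BORDER_CONSTANT)
cv2.imwrite("pics/l2.png",cv2.resize(np.hstack([a,b])[:,:,::-1],None,fx=2.5,fy=2.5,interpolation=cv2.INTER_CUBIC))
E
```

```text
[0.47459369 0.18195817 0.08494977] [ 0.43315324 -0.26169636  0.60622157] [-0.85002275  0.25814267  0.44203877  1.97026375 -0.13438972  0.94299902
  1.25909914]
```

View pics/l2.png

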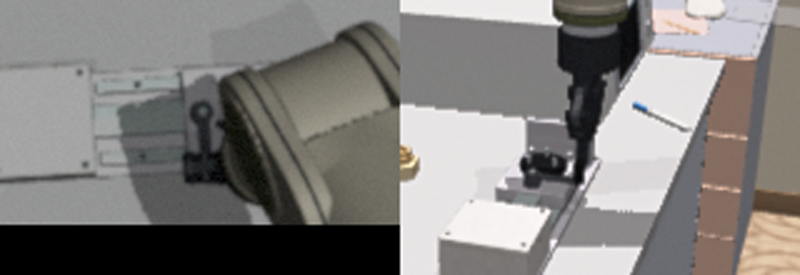

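The fingers stand just behind the knob (left half (215,170), right half (580,175)). I start the arc, turning the tool with the lever.

{"api": "carry_out", "payload": {
  "deltas": [
    [0, 0.02, 0, 0, -1],
    [0, 0.04, 0, 0, -1],
    [0, 0.055, 0, 0, -1],
    [0, 0.07, 0, 0, -1],
    [0, 0.07, 0, 0, -1]
  ]
}}

```text
clock: 19.98
position: [0.4742, 0.1931, 0.0853]
ee_rot: [-0.015, 1.0, 0.0, 0.0]
ft_force: [0.3, -0.3, 0.3]
grip_width: -0.003
grasp_force: 0.1
```

{"api": "carry_out", "payload": {
  "deltas": [
    [0.011, 0.034, 0, 0.167, -1],
    [0.018, 0.069, 0, 0.333, -1],
    [0.023, 0.105, 0, 0.5, -1],
    [0.025, 0.141, 0, 0.667, -1],
    [0.023, 0.177, 0, 0.833, -1],
    [0.018, 0.212, 0, 1, -1],
    [0.018, 0.212, 0, 1, -1]
  ]
}}

```text
clock: 20.85
position: [0.4705, 0.2249, 0.0852]
ee_rot: [0.244, 0.97, -0.0, -0.0]
ft_force: [0.2, 0.4, -0.2]
grip_width: -0.005
grasp_force: 0.0
```

```bash
python3 - <<'E'
from h import *
p=camera("side");q=camera("top")
a=q["img"][180:270,220:380];b=p["img"][130:220,240:400]
cv2.imwrite("pics/l3.png",cv2.resize(np.hstack([a,b])[:,:,::-1],None,fx=2.5,fy=2.5,interpolation=cv2.INTER_CUBIC))
print(boxes_of("lever_knob",p)[:2],boxes_of("lever_knob",q)[:2])
E
```

```text
[{'position': [0.4916, 0.2381, 0.0584], 'conf': 0.54}] [{'position': [0.7511, 0.2606, 0.0413], 'conf': 0.33}]
```

View pics/l3.png

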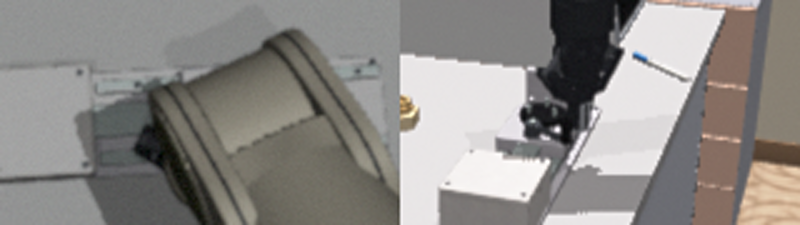

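The side view shows the lever turning ahead of the fingers (555,135). I continue.

{"api": "carry_out", "payload": {
  "deltas": [
    [0.011, 0.034, 0, 0.167, -1],
    [0.018, 0.069, 0, 0.333, -1],
    [0.023, 0.105, 0, 0.5, -1],
    [0.025, 0.141, 0, 0.667, -1],
    [0.023, 0.177, 0, 0.833, -1],
    [0.018, 0.212, 0, 1, -1],
    [0.018, 0.212, 0, 1, -1]
  ]
}}

```text
clock: 21.92
position: [0.4832, 0.254, 0.0852]
ee_rot: [0.486, 0.874, -0.0, -0.0]
ft_force: [0.2, -0.4, 0.0]
grip_width: -0.0
grasp_force: 0.0
```

{"api": "carry_out", "payload": {
  "deltas": [
    [0.011, 0.034, 0, 0.167, -1],
    [0.018, 0.069, 0, 0.333, -1],
    [0.021, 0.09, 0, 0.43, -1],
    [0.023, 0.105, 0, 0.5, -1],
    [0.024, 0.119, 0, 0.57, -1],
    [0.024, 0.119, 0, 0.57, -1]
  ]
}}

```text
clock: 22.68
position: [0.4965, 0.2664, 0.0853]
ee_rot: [0.611, 0.792, 0.0, 0.0]
ft_force: [-0.6, -0.3, -0.8]
grip_width: -0.005
grasp_force: 0.5
```

{"api": "carry_out", "payload": {
  "deltas": [
    [0.004, 0.014, 0, 0.067, -1],
    [0.009, 0.028, 0, 0.133, -1],
    [0.012, 0.042, 0, 0.2, -1],
    [0.016, 0.055, 0, 0.267, -1],
    [0.016, 0.055, 0, 0.267, -1]
  ]
}}

```text
clock: 23.3
position: [0.5041, 0.271, 0.0853]
ee_rot: [0.665, 0.747, 0.0, 0.0]
ft_force: [-0.7, -0.6, -0.8]
grip_width: -0.003
grasp_force: 0.3
```

{"api": "carry_out", "payload": {
  "deltas": [
    [0, 0.005, 0, 0, -1],
    [0, 0.01, 0, 0, -1],
    [0, 0.015, 0, 0, -1],
    [0, 0.015, 0, 0, -1]
  ]
}}

```text
clock: 23.8
position: [0.5051, 0.2712, 0.0851]
ee_rot: [0.665, 0.747, -0.001, -0.001]
ft_force: [-7.5, -1.1, 2.6]
grip_width: -0.0
grasp_force: 3.6
```

{"api": "carry_out", "payload": {
  "deltas": [
    [0, 0.005, 0, 0, -1],
    [0, 0.009, 0, 0, -1],
    [0, 0.009, 0, 0, -1]
  ]
}}

```text
clock: 24.18
position: [0.5054, 0.2713, 0.0849]
ee_rot: [0.665, 0.747, -0.002, -0.002]
ft_force: [-12.4, -2.5, 7.7]
grip_width: -0.004
grasp_force: 6.2
```

The lever is against its stop. I withdraw and check.

{"api": "carry_out", "payload": {
  "deltas": [
    [0, -0.02, 0, 0, -1],
    [0, -0.06, 0, 0, -1],
    [0, -0.15, 0, 0, -1],
    [0, -0.25, 0, 0, -1],
    [0, -0.25, -0.3, 0, -1],
    [0, -0.25, -0.6, 0, -1],
    [0, -0.6, -0.8, 0, -1],
    [0, -0.9, -0.9, 0, -1],
    [0, -0.9, -0.9, 0, -1],
    [0, -0.9, -0.9, 0, -1]
  ]
}}

```text
clock: 25.42
position: [0.3731, 0.2558, 0.2203]
ee_rot: [0.665, 0.747, 0.0, -0.0]
ft_force: [-0.3, -0.6, -0.2]
grip_width: 0.0
grasp_force: 0.0
```

```bash
python3 - <<'E'
from h import *
np.set_printoptions(precision=4,suppress=True)
for n in("top","side"):
    p=camera(n);C=cloud(p);P=C[p["depth"]>0]
    K=P[(P[:,1]>.22)&(P[:,1]<.305)&(P[:,0]<.58)&(P[:,0]>.45)&(P[:,2]>.07)&(P[:,2]<.1)]
    print(n,"knob",len(K),K.min(0),K.max(0),np.median(K,0))
    F=P[(P[:,1]>.09)&(P[:,1]<.15)&(P[:,0]<.57)&(P[:,0]>.505)&(P[:,2]>.082)&(P[:,2]<.1)]
    r=F[:,1]+.0308*(F[:,0]-.537)
    print("plate",np.percentile(r,[2,50,98]) if len(r) else 0)
    if n=="top": a=p["img"][170:280,220:380]
    else: b=p["img"][120:230,240:400]
cv2.imwrite("pics/l4.png",cv2.resize(np.hstack([a,b])[:,:,::-1],None,fx=2.5,fy=2.5,interpolation=cv2.INTER_CUBIC))
o=manip.get_obs();print(o["position"],o["ft_force"],o["clock"])
E
```

```text
top knob 32 [0.5193 0.2662 0.0746] [0.532  0.2773 0.087 ] [0.5249 0.2726 0.0834]
plate [0.1147 0.1197 0.1243]
side knob 29 [0.5185 0.2655 0.0701] [0.5305 0.2833 0.0846] [0.5242 0.2767 0.0781]
plate [0.117  0.123  0.1277]
[0.3737 0.2555 0.2198] [ 0.9756 -0.0754 -0.1274] 25.525
```

View pics/l4.png

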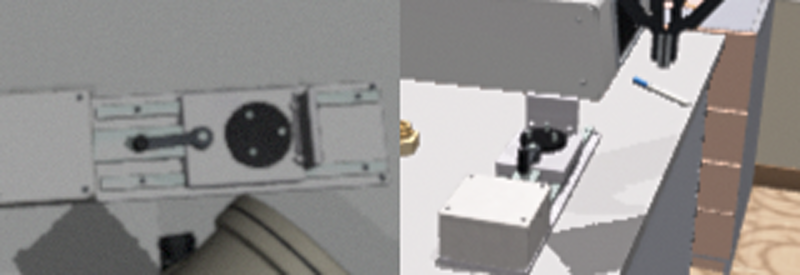

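The lever lies towards the cover, with its knob at (140,143), as predicted for the stop. The carriage has not moved.

```bash
python3 -c "
from workcell import ticket;print(ticket.hand_in())"
```

```text
the job is handed in; nothing more can be done
None
```

The job is handed in: the carriage broke free and took a push of about 15 N against the buffer for over a second. It was left resting there, with the lock lever swung to its stop towards the cover and the other things untouched; the clock stood at about 25.5 s of the 70 s.

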